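# Index the wafer stage

### The arm

A 6-joint arm with a two-finger parallel gripper is mounted at the origin on the work surface. World frame = base frame: x ahead of the robot, y to its left, z up, the work surface at z = 0. Lengths are in mm, angles in rad, forces in N, time in s.
With the tool pointing down it reaches from about 300 to 825 mm from the base axis. Payload 5.4 kg.
Tool frame: the origin (TCP) lies midway between the tips of the shut fingers; the grasp point (between the pads) lies 19 mm behind it; x points along the fingers, y is the direction in which the jaws open and shut, and the axes are right-handed (so a half turn about x gives the same grasp; the last joint's range is limited). The gripper opens to 92 mm and grips with 3 to 60 N. Pads are 20 mm wide; open, the fingers measure 128 mm over their backs; the gripper's body (75 mm by 189 mm) begins 69 mm behind the grasp point.
Start: joints at [-1.335, 0.158, 1.597, -0, 1.386, -0.21], TCP at [247.903, -518.797, 214.601] pointing down, gripper open.
Joint ranges: [-2.91, 2.91], [-0.94, 2.29], [0.18, 2.7], [-1.29, 4.43], [0.17, 2.64], [-3, 3]. Speed limits (rad/s): [2.57, 2.57, 3.14, 3.14, 3.14, 3.14].

### API

Orientations are given as a unit quaternion [w, x, y, z].
In Python, from rig import bot gives the robot as it stands.
- The arm moves only by the tool carry_out, never from a script. Its argument "steps" is a list of rows, each a list of 6 numbers: the shift along the tool's x, y, z each as a share of 0.04 m, from -1 to 1, then the turn, a rotation vector about the tool's x, y, z each as a share of 0.1 rad, from -1 to 1. A call has 1 to 5 rows; each row shifts and turns the commanded pose from where the row before left it, along the tool's axes as they then stand; what a row does not reach is not made up. A row lasts 1/12 s, in which the tool goes at most 41.7 mm and 7.16 degrees, less where a joint would pass 70% of its speed; a pose out of reach is approached as far as the arm can. A call with a number of a shift or a turn outside -1 to 1 is refused whole. A call with a gripper value outside its range is refused whole. "jaw" is the opening, from 0 (shut) to 1 (fully open), set as the call begins (left out, the last holds). The fingers move at their own pace and stop on an object; "force" is the grip in N (left out, the last holds). Time passes only in rows, so rows that do not move let the fingers close. It gives the time, the measured TCP pose, the force and the opening at its end, in the units of the state.
- bot.sense(): the state, without advancing time (a new reading comes with each control period).
- bot.capture(name): name is "scene" or "top" or "wrist"; returns (picture, depth): 420x560x3 uint8, red, green, blue; 420x560 float32, mm along the optical axis (not along the pixel's ray), 0 where there is no reading.
- bot.calibration(name): a dict with "K" (3x3 intrinsics, pixels), "R" (3x3) and "t" (3): a world point X has camera coordinates R X + t; the wrist camera has in their place "tool_from_camera" (4x4, takes a point from camera to tool coordinates, whose origin is the TCP and whose axes are the tool frame's). Camera axes: x right, y down, z forward; pixel columns grow to the right and rows downward; lengths in mm; the calibration is good to about 2 mm. A picture is of the moment at which its call begins: read the wrist's pose just before it. calibration takes no time and is no camera call.
- bot.finish_job(): hands the job in, once; it reports no verdict.
The state is a dict: "clock": time; "joints": joint angles; "joint_vel": joint speeds; "joint_torque": joint torques, N m; "tool_pos": TCP position; "orientation": TCP orientation; "ft_force": force on the tool from outside, world axes, zero at the start; "wrist_torque": the same for the moment, N m; "gripper_width": finger opening in mm.
Only numpy, scipy, OpenCV 4.12 (cv2) and the standard library are available. Lean on these libraries where they do the work, as an engineer would, in place of code of your own. Each camera call takes 0.05 s, during which the arm holds its last target. There are 200 camera calls.

### The job

Grip the black knob of the wafer stage and turn it clockwise, feeling for the dip in its resistance that gives away the hidden index notch; let go there, so that the index pin stays dropped in the notch. Leave the lamp unit's grey knob and the wafer box alone.

Things in the scene. Friction and masses are not known exactly. Their poses are not given: they have to be found in the camera images.
- index_knob_grip (a point): Black bar knob on a grey housing (250 x 130 x 45 mm) that also carries a dark wafer, 125 mm off along +x. Point: on the upright axis, 81 mm above the table. x (turns with the knob) runs along the 46 mm bar, 14 mm thick, from 20 mm below the point to 14 mm above, over a 48 mm flange. Starts at its anticlockwise stop, turns 1.8 rad clockwise seen from above; steady drag 0.1 N m off the notch.
- index_pin (a joint): Upright 11 mm pin, red with green cap, 34 mm from the knob's axis. Reads about 0.001 m up (red shows), 0.0075 when dropped in the notch, which comes at a random 0.45 to 1.25 rad of turn. From 0.25 rad before its centre the knob pulls onward by 0.2 to 0.7 N m (the dip), past it resists as much for 0.25 rad, then is free again. Let go within 0.12 rad of the centre, it springs there.
- lamp_knob (a joint): Bystander: grey bar knob of the same shape in the middle of a square white lamp unit (120 x 120 mm, 45 mm high, no wafer), which stands left or right of the stage. Reads its turn in rad clockwise, 0 at the start; not to be turned.
- wafer_box: Bystander: loose closed amber-cream wafer box with a blue latch band, 148 x 138 mm and 100 mm high, origin at the centre of its underside, z up; on the robot's right. Not to be moved.

How it is judged:
By the outcome, as a careful person would: the job done as asked, in the order asked, and still so for the second after the job is handed in, with the robot touching nothing.
It also fails if it takes over 48 s, if anything falls off the work surface, if the arm or the gripper's body presses on something with over 40 N, if the wrist force passes 120 N, or if a joint passes its speed limit or range.

## Working session

There is one attempt and no reset: what is moved stays moved. The work goes in short steps, Python scripts to look and compute and a tool call to move; the robot and the scene stay as the last step left them, time stands still between calls to the robot, and variables do not carry over. Pictures are saved under pics/ and viewed, on a budget of 10 in all, crops included, one or two more only if the job needs it, and the job is handed in when it is done.

Besides the shell and the picture viewer there is one more tool, called after "Emit:" as name([rows], argument=value, ...), one row to a line, values as JSON. carry_out: Moves the arm, as the interface text tells. Shift numbers are shares of 0.04 m and turn numbers shares of 0.1 rad, none past 1 either way. Its arguments: {"type":"object","properties":{"steps":{"type":"array"},"jaw":{"type":"number"},"force":{"type":"number"}},"required":["steps"]}

```bash
mkdir -p pics; python3 - <<'E'
from rig import bot
import cv2,numpy as np
s=bot.sense();print(s)
for n in ("top","scene"):
    p,d=bot.capture(n);cv2.imwrite(f"pics/{n}0.png",p[:,:,::-1]);np.save(f"pics/{n}0.npy",d)
    print(bot.calibration(n))
print(bot.calibration("wrist"))
E
```

```text
{'clock': 0.0, 'joints': array([-1.33510307e+00,  1.59048158e-01,  1.59821013e+00, -3.40896545e-05,
        1.38620087e+00, -2.10121420e-01]), 'joint_vel': array([ 6.19529253e-04, -1.91011637e-04,  7.98564979e-05,  1.98820423e-03,
       -1.95049082e-03,  2.00692510e-04]), 'joint_torque': array([-1.03792943e-03, -3.85568333e+01, -3.22109807e+01,  6.99073635e-02,
        3.76497454e-02, -1.32426826e-04]), 'tool_pos': array([ 247.74726242, -518.19970807,  213.630495  ]), 'orientation': array([-0.15565963, -0.68959108, -0.15697905,  0.68963164]), 'ft_force': array([ 1.06260484, -0.85092958,  0.19451837]), 'wrist_torque': array([ 0.02972377,  0.02556022, -0.03757541]), 'gripper_width': 92.07053239427955}
{'K': array([[384.76258377,   0.        , 287.36390586],
       [  0.        , 384.76258377, 213.56838649],
       [  0.        ,   0.        ,   1.        ]]), 'R': array([[ 0.01821724, -0.99945689, -0.02746023],
       [-0.99318098, -0.01492607, -0.11562334],
       [ 0.11515067,  0.02937932, -0.99291348]]), 't': array([-140.74758746,  516.47033956,  922.58121789])}
{'K': array([[388.9
[... 174 characters left out ...]
85239, -0.01713964],
       [ 0.47521688, -0.19906346, -0.85705464],
       [-0.80291735,  0.30026681, -0.51494036]]), 't': array([ -27.73793431, -186.39591191, 1372.30873047])}
{'K': array([[355.45154805,   0.        , 284.85853705],
       [  0.        , 355.45154805, 207.63267565],
       [  0.        ,   0.        ,   1.        ]]), 'tool_from_camera': array([[-2.33444603e-04, -2.77294086e-01,  9.60785062e-01,
        -1.69395140e+02],
       [ 9.99999913e-01, -3.97659777e-04,  1.28203365e-04,
        -1.13399793e+00],
       [ 3.46515539e-04,  9.60785008e-01,  2.77294155e-01,
        -7.85851527e+01],
       [ 0.00000000e+00,  0.00000000e+00,  0.00000000e+00,
         1.00000000e+00]])}
```

View pics/top0.png

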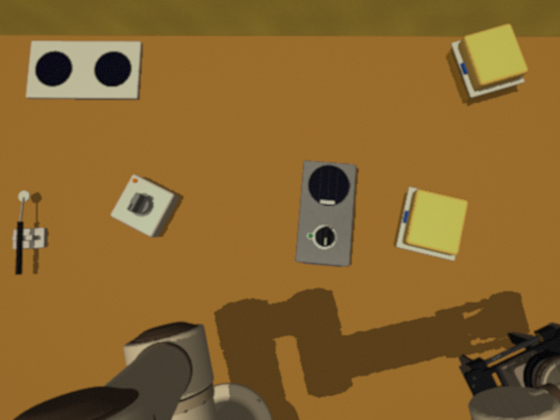

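The grey stage shows its knob at (324,236), a green pin cap at (310,236) and the wafer at (329,185). The lamp unit is at (145,205), and there is a box at (435,222). Next I'll enlarge the knob.

```bash
cat > h.py <<'E'
import numpy as np
from rig import bot
def world(n,u,v,z):
    c=bot.calibration(n);K,R,t=c["K"],c["R"],c["t"]
    r=R.T@np.linalg.solve(K,[u,v,1]);o=-R.T@t
    return o+r*(z-o[2])/r[2]
def depthpt(n,u,v,d):
    c=bot.calibration(n);K,R,t=c["K"],c["R"],c["t"]
    return R.T@(np.linalg.solve(K,[u,v,1])*d-t)
E
python3 - <<'E'
from h import *
import cv2
p=cv2.imread("pics/top0.png");d=np.load("pics/top0.npy")
cv2.imwrite("pics/crop0.png",cv2.resize(p[205:270,285:370],None,fx=9,fy=9,interpolation=cv2.INTER_CUBIC))
for u,v in [(324,236),(329,185),(310,236),(340,215),(435,222)]: print(u,v,depthpt("top",u,v,d[v,u]).round())
for u,v in [(305,162),(356,165),(350,265),(297,261)]: print(world("top",u,v,45).round())
E
```

```text
324 236 [ 461. -218.   96.]
329 185 [ 586. -232.   58.]
310 236 [ 462. -188.   59.]
340 215 [ 515. -260.   47.]
435 222 [ 496. -468.   98.]
[ 645. -174.   45.]
[ 639. -299.   45.]
[ 396. -284.   45.]
[ 403. -158.   45.]
```

View pics/crop0.png

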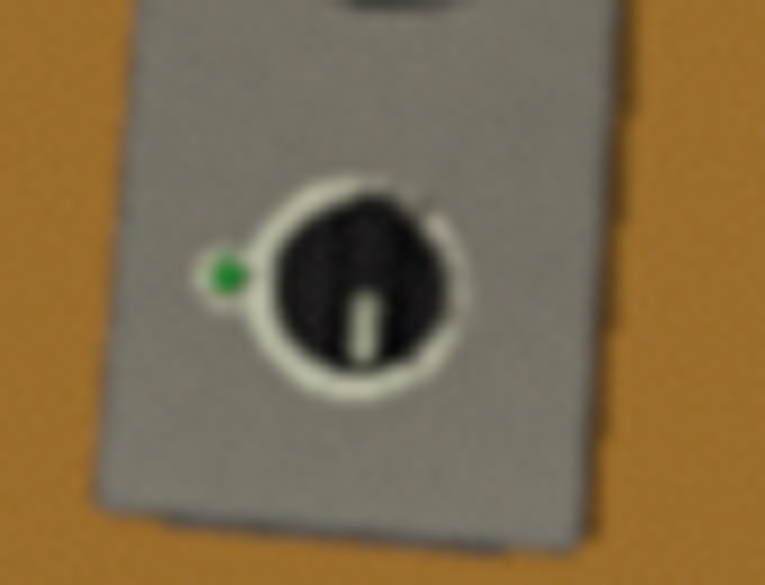

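The pointer runs almost straight down the picture, so the bar lies about along the stage's long axis (yaw about -0.065). The green cap is out to the left of the flange. Now I'll work out the approach.

```bash
cat >> h.py <<'E'
from scipy.spatial.transform import Rotation as Ro
def go(p,baryaw):
    s=bot.sense();q=np.array(s["orientation"]);R=Ro.from_quat(q[[1,2,3,0]]).as_matrix()
    d=R.T@(np.array(p)-s["tool_pos"])
    yz=np.arctan2(R[1,2],R[0,2]); a=(baryaw-yz+np.pi/2)%np.pi-np.pi/2   # tool z along the bar
    print("tool axes (cols)",R.round(3).tolist());print("pos",s["tool_pos"].round(1),"shift/40",(d/40).round(3),"turn about world z",round(a,3),"-> tool x share",round(-a/0.1,2))
    print("tilt fix tool rotvec",(Ro.from_matrix(R.T)).apply(np.cross(R[:,0],[0,0,-1])).round(4), "j",s["joints"].round(2))
E
python3 - <<'E'
from h import *
go([456,-218,190],-.065)
E
```

```text
tool axes (cols) [[-0.0, 0.431, -0.902], [0.002, -0.902, -0.431], [-1.0, -0.002, -0.0]]
pos [ 247.8 -518.3  213.7] shift/40 [ 0.604 -4.527 -7.934] turn about world z -0.511 -> tool x share 5.11
tilt fix tool rotvec [-0.     -0.0004  0.0016] j [-1.34  0.16  1.6   0.    1.39 -0.21]
```

Emit:
carry_out([
  [0.06,-0.453,-0.793,0,0,0],
  [0.06,-0.453,-0.793,0,0,0],
  [0.06,-0.453,-0.793,0,0,0],
  [0.06,-0.453,-0.793,0,0,0],
  [0.06,-0.453,-0.793,0,0,0],
])

```text
clock: 0.52
tool_pos: [352.4, -366.9, 202.0]
orientation: [-0.156, -0.69, -0.156, 0.69]
ft_force: [0.3, 0.4, -0.0]
gripper_width: 91.4
```

Emit:
carry_out([
  [0.06,-0.453,-0.793,0,0,0],
  [0.06,-0.453,-0.793,0,0,0],
  [0.06,-0.453,-0.793,0,0,0],
  [0.06,-0.453,-0.793,0,0,0],
  [0.06,-0.453,-0.793,0,0,0],
])

```text
clock: 0.93
tool_pos: [456.5, -216.7, 190.2]
orientation: [-0.156, -0.69, -0.156, 0.69]
ft_force: [0.8, -0.0, 0.7]
gripper_width: 92.0
```

Emit:
carry_out([
  [0,0,0,1,0,0],
  [0,0,0,1,0,0],
  [0,0,0,1,0,0],
  [0,0,0,1,0,0],
  [0,0,0,1,0,0],
])

```text
clock: 1.35
tool_pos: [455.8, -218.1, 190.1]
orientation: [0.021, -0.707, 0.021, 0.707]
ft_force: [-0.3, 0.4, -0.6]
gripper_width: 92.1
```

Emit:
carry_out([
  [0,0,0,0.1,0,0],
  [0,0,0,0,0,0],
  [0,0,0,0,0,0],
])

```text
clock: 1.6
tool_pos: [455.8, -218.5, 190.4]
orientation: [0.022, -0.707, 0.022, 0.707]
ft_force: [0.0, -0.1, 0.0]
gripper_width: 92.1
```

```bash
cat >> h.py <<'E'
def wpt(u,v,d=None,z=None):
    s=bot.sense();q=np.array(s["orientation"]);R=Ro.from_quat(q[[1,2,3,0]]).as_matrix()
    c=bot.calibration("wrist");T=c["tool_from_camera"];r=np.linalg.solve(c["K"],[u,v,1])
    f=lambda x:R@(T[:3,:3]@x+T[:3,3])+s["tool_pos"]
    if d is None:
        o=f(np.zeros(3));w=f(r)-o;d=(z-o[2])/w[2]
    return f(r*d)
E
python3 - <<'E'
from h import *
import cv2
go([456,-218,190],-.065)
p,d=bot.capture("wrist");cv2.imwrite("pics/w1.png",p[:,:,::-1]);np.save("pics/w1.npy",d)
E
```

```text
tool axes (cols) [[-0.0, -0.062, -0.998], [0.0, -0.998, 0.062], [-1.0, -0.0, 0.0]]
pos [ 455.8 -218.5  190.4] shift/40 [ 0.009 -0.012 -0.004] turn about world z -0.003 -> tool x share 0.03
tilt fix tool rotvec [-0.      0.0004  0.0003] j [-0.69 -0.    1.82  0.    1.33  0.95]
```

View pics/w1.png

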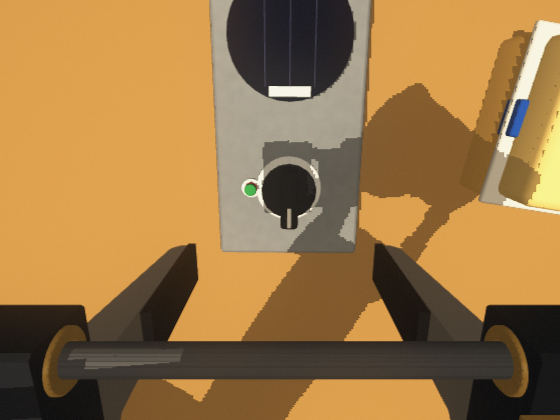

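The knob's flange is at (289,188), and the bar points down the picture with its near end at (289,226). The green pin cap is at (250,189). I'll enlarge it and add depth.

```bash
python3 - <<'E'
from h import *
import cv2
p=cv2.imread("pics/w1.png");d=np.load("pics/w1.npy")
cv2.imwrite("pics/crop1.png",cv2.resize(p[145:240,230:340],None,fx=6,fy=6,interpolation=cv2.INTER_CUBIC))
H=np.full(d.shape,np.nan)
pts=[]
for v in range(145,240):
  for u in range(230,340):
    if d[v,u]>0:
      w=wpt(u,v,d[v,u]);H[v,u]=w[2]; pts.append([u,v,*w])
for v in range(160,234,4): print(v,H[v,244:320:3].round().tolist())
P=np.array(pts);
b=P[(P[:,4]>88)&(P[:,4]<100)];m=b[:,2:].mean(0);print("bar top",len(b),m.round(1),b[:,2:].min(0).round(1),b[:,2:].max(0).round(1))
if len(b)>10:
  (c,sz,a)=cv2.minAreaRect(b[:,2:4].astype(np.float32));print(c,sz,a)
f=P[(P[:,4]>57)&(P[:,4]<66)&(P[:,0]>258)];(c,sz,a)=cv2.minAreaRect(f[:,2:4].astype(np.float32));print("flange",c,sz,cv2.minEnclosingCircle(f[:,2:4].astype(np.float32)))
print("pin",wpt(250,189,d[189,250]))
E
```

```text
Traceback (most recent call last):
  File "h.py", line 19, in wpt
    c=bot.calibration("wrist");T=c["tool_from_camera"];r=np.linalg.solve(c["K"],[u,v,1])
ValueError: time passes only in moves, steps and waits
```

View pics/crop1.png

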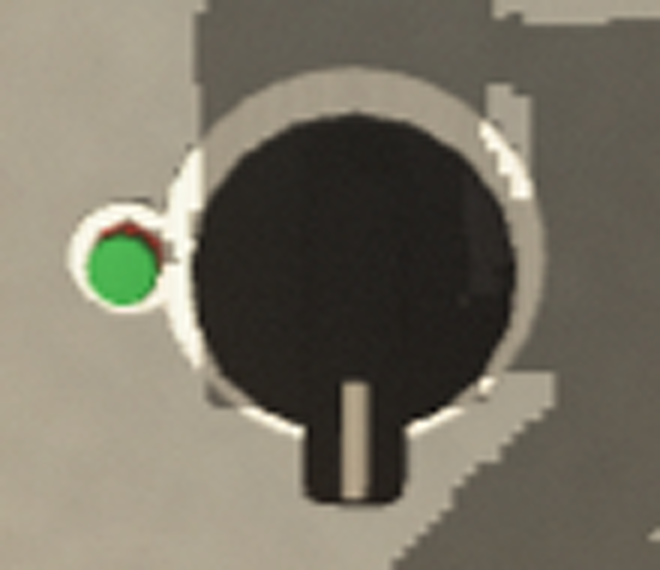

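```bash
sed -i 's/^def wpt/_C=bot.calibration("wrist");_S=bot.sense()\ndef wpt/; s/    s=bot.sense();q=np.array(s\["orientation"\]);R=Ro.from_quat(q\[\[1,2,3,0\]\]).as_matrix()\n    c=bot/&/' h.py; python3 - <<'E'
s=open('h.py').read();i=s.index("def wpt")
t=s[i:].replace("s=bot.sense()","s=_S").replace('c=bot.calibration("wrist")','c=_C');open('h.py','w').write(s[:i]+t)
E
python3 - <<'E'
from h import *
d=np.load("pics/w1.npy")
P=np.array([[u,v,*wpt(u,v,d[v,u])] for v in range(145,240) for u in range(230,340) if d[v,u]>0])
b=P[(P[:,4]>88)&(P[:,4]<102)];q=lambda x:(np.percentile(x,2,axis=0).round(1),np.percentile(x,98,axis=0).round(1))
import cv2
print("bar",len(b),q(b[:,2:]),cv2.minAreaRect(b[:,2:4].astype(np.float32)))
for u in (275,282,289,296,303): print(u,[round(wpt(u,v,d[v,u])[2]) for v in range(160,234,5)])
print("pin",wpt(250,189,d[189,250]).round(1), "near end",wpt(289,228.5,z=95).round(1),"flange ctr",wpt(289.2,190.5,z=61).round(1))
E
```

```text
bar 1013 (array([ 441.2, -227.5,   91.1]), array([ 484.3, -213.5,   95.8])) ((462.1729431152344, -220.6900177001953), (13.504843711853027, 45.705196380615234), 86.24810791015625)
275 [46, 45, 60, 60, 61, 60, 61, 60, 60, 60, 59, 47, 45, 44, 44]
282 [47, 59, 81, 94, 95, 92, 93, 94, 94, 93, 93, 94, 95, 93, 44]
289 [47, 60, 84, 93, 95, 95, 94, 93, 94, 94, 95, 95, 94, 95, 46]
296 [46, 57, 79, 94, 93, 95, 93, 94, 93, 93, 94, 93, 94, 93, 44]
303 [46, 48, 60, 60, 60, 60, 60, 60, 60, 61, 61, 45, 44, 45, 45]
pin [ 465.1 -187.3   55.9] near end [ 440.2 -219.6   95. ] flange ctr [ 462.8 -221.5   61. ]
```

Bar centre is (462.3, -220.8), measured 45.7 x 13.5 mm with its top at 94, which agrees with the given sizes. Yaw is -0.065 and the pin top is at 56. I'll descend to TCP z = 66, clear of the pin and flange, and then grip.

Emit:
carry_out([
  [0.5,0.047,-0.166,0.03,0,0],
  [0.7,0,0,0,0,0],
  [0.7,0,0,0,0,0],
  [0.7,0,0,0,0,0],
  [0,0,0,0,0,0],
])

```text
clock: 2.07
tool_pos: [458.8, -218.0, 81.0]
orientation: [0.026, -0.704, 0.021, 0.71]
ft_force: [-1.3, 0.8, -1.3]
gripper_width: 91.8
```

Emit:
carry_out([
  [0.3,0,0,0,0,0],
  [0.21,0,0,0,0,0],
  [0,0,0,0,0,0],
  [0,0,0,0,0,0],
])

```text
clock: 2.4
tool_pos: [462.9, -221.2, 66.9]
orientation: [-0.023, 0.707, -0.024, -0.706]
ft_force: [1.5, -0.9, 0.2]
gripper_width: 92.2
```

Emit:
carry_out([
  [0,0,0,0,0,0],
  [0,0,0,0,0,0],
  [0,0,0,0,0,0],
  [0,0,0,0,0,0],
  [0,0,0,0,0,0],
], jaw=0, force=40)

```text
clock: 2.82
tool_pos: [462.6, -221.0, 66.5]
orientation: [-0.024, 0.707, -0.024, -0.707]
ft_force: [0.5, 0.5, 0.0]
gripper_width: 60.5
```

Emit:
carry_out([
  [0,0,0,0,0,0],
  [0,0,0,0,0,0],
  [0,0,0,0,0,0],
  [0,0,0,0,0,0],
  [0,0,0,0,0,0],
])

```text
clock: 3.23
tool_pos: [462.5, -220.8, 66.2]
orientation: [0.024, -0.707, 0.024, 0.707]
ft_force: [1.3, 0.2, -0.4]
gripper_width: 27.1
```

```bash
cat > st.py <<'E'
from h import *
s=_S;R=Ro.from_quat(np.array(s["orientation"])[[1,2,3,0]]).as_matrix()
print("t",s["clock"],"pos",s["tool_pos"].round(1),"yaw z",round(np.arctan2(-R[1,2],-R[0,2]),4),"F",s["ft_force"].round(1),"M",s["wrist_torque"].round(3),"w",round(s["gripper_width"],1),"j",s["joints"].round(2), "j6 tq",round(s["joint_torque"][5],3))
E
python3 st.py
```

```text
Traceback (most recent call last):
  File "st.py", line 2, in <module>
    s=_S;R=Ro.from_quat(np.array(s["orientation"])[[1,2,3,0]]).as_matrix()
      ^^
NameError: name '_S' is not defined
```

Emit:
carry_out([
  [0,0,0,0,0,0],
  [0,0,0,0,0,0],
  [0,0,0,0,0,0],
  [0,0,0,0,0,0],
  [0,0,0,0,0,0],
])

```text
clock: 3.65
tool_pos: [462.5, -221.7, 66.2]
orientation: [-0.023, 0.707, -0.024, -0.707]
ft_force: [-0.4, -5.7, -2.6]
gripper_width: 13.6
```

```bash
sed -i 's/^s=_S;/s=bot.sense();/' st.py; python3 st.py
```

```text
t 3.65 pos [ 462.5 -221.7   66.2] yaw z -0.0672 F [-0.4 -5.7 -2.6] M [-1.     0.146 -0.022] w 13.6 j [-0.68  0.17  1.9  -0.    1.07  0.96] j6 tq -0.055
```

Gripped at 13.6 mm. Clockwise is +tool x. I'll tighten the grip and turn in small steps, reading the torque each time.

Emit:
carry_out([
  [0,0,0,0.1,0,0],
  [0,0,0,0.2,0,0],
  [0,0,0,0.2,0,0],
  [0,0,0,0,0,0],
], force=60)

```text
clock: 3.98
tool_pos: [462.4, -221.8, 66.2]
orientation: [-0.041, 0.706, -0.042, -0.706]
ft_force: [-0.0, -5.2, -2.3]
gripper_width: 13.4
```

```bash
python3 st.py
```

```text
t 3.9833 pos [ 462.4 -221.8   66.2] yaw z -0.1177 F [-0.  -5.2 -2.3] M [-0.991  0.131  0.077] w 13.4 j [-0.68  0.17  1.9  -0.    1.07  1.01] j6 tq 0.232
```

Emit:
carry_out([
  [0,0,0,0.2,0,0],
  [0,0,0,0.2,0,0],
  [0,0,0,0.1,0,0],
  [0,0,0,0,0,0],
])

```text
clock: 4.32
tool_pos: [462.4, -221.8, 66.3]
orientation: [-0.058, 0.705, -0.06, -0.705]
ft_force: [-1.2, -5.9, -2.1]
gripper_width: 13.8
```

```bash
python3 st.py
```

```text
t 4.3167 pos [ 462.4 -221.8   66.3] yaw z -0.1673 F [-1.2 -5.9 -2.1] M [-1.017  0.192  0.052] w 13.8 j [-0.68  0.17  1.9  -0.    1.07  1.06] j6 tq 0.136
```

Emit:
carry_out([
  [0,0,0,0.2,0,0],
  [0,0,0,0.2,0,0],
  [0,0,0,0.1,0,0],
  [0,0,0,0,0,0],
])

```text
clock: 4.65
tool_pos: [462.4, -221.8, 66.2]
orientation: [-0.076, 0.703, -0.077, -0.703]
ft_force: [-0.9, -4.6, -1.6]
gripper_width: 13.7
```

```bash
python3 st.py
```

```text
t 4.65 pos [ 462.4 -221.8   66.2] yaw z -0.2173 F [-0.9 -4.6 -1.6] M [-0.949  0.117  0.001] w 13.7 j [-0.68  0.17  1.9  -0.    1.07  1.11] j6 tq 0.129
```

Emit:
carry_out([
  [0,0,0,0.1,0,0],
  [0,0,0,0.1,0,0],
  [0,0,0,0.1,0,0],
  [0,0,0,0.1,0,0],
  [0,0,0,0.1,0,0],
])

```text
clock: 5.07
tool_pos: [462.4, -221.8, 66.2]
orientation: [-0.094, 0.701, -0.095, -0.701]
ft_force: [-0.7, -6.7, -3.1]
gripper_width: 13.7
```

```bash
python3 st.py
```

```text
t 5.0667 pos [ 462.4 -221.8   66.2] yaw z -0.2673 F [-0.7 -6.7 -3.1] M [-1.042  0.112  0.109] w 13.7 j [-0.68  0.17  1.9  -0.    1.07  1.16] j6 tq -0.016
```

Emit:
carry_out([
  [0,0,0,0.1,0,0],
  [0,0,0,0.1,0,0],
  [0,0,0,0.1,0,0],
  [0,0,0,0.1,0,0],
  [0,0,0,0.1,0,0],
])

```text
clock: 5.48
tool_pos: [462.4, -221.9, 66.2]
orientation: [-0.111, 0.698, -0.112, -0.698]
ft_force: [-1.2, -5.9, -3.0]
gripper_width: 13.6
```

```bash
python3 st.py
```

```text
t 5.4833 pos [ 462.4 -221.9   66.2] yaw z -0.3173 F [-1.2 -5.9 -3. ] M [-1.061  0.123  0.126] w 13.6 j [-0.68  0.17  1.9  -0.    1.07  1.21] j6 tq -0.016
```

Emit:
carry_out([
  [0,0,0,0.1,0,0],
  [0,0,0,0.1,0,0],
  [0,0,0,0.1,0,0],
  [0,0,0,0.1,0,0],
  [0,0,0,0.1,0,0],
])

```text
clock: 5.9
tool_pos: [462.4, -221.9, 66.2]
orientation: [-0.128, 0.695, -0.13, -0.695]
ft_force: [-0.2, -5.9, -3.2]
gripper_width: 13.8
```

```bash
python3 st.py
```

```text
t 5.9 pos [ 462.4 -221.9   66.2] yaw z -0.3673 F [-0.2 -5.9 -3.2] M [-0.969  0.132  0.127] w 13.8 j [-0.68  0.17  1.9  -0.    1.07  1.26] j6 tq -0.016
```

Moving drag reads +0.12 N m, as given, at 0.30 rad of turn. There is no dip yet.

Emit:
carry_out([
  [0,0,0,0.1,0,0],
  [0,0,0,0.1,0,0],
  [0,0,0,0.1,0,0],
  [0,0,0,0.1,0,0],
  [0,0,0,0.1,0,0],
])

```text
clock: 6.32
tool_pos: [462.4, -221.9, 66.2]
orientation: [-0.146, 0.692, -0.147, -0.692]
ft_force: [-1.0, -6.8, -2.9]
gripper_width: 13.5
```

```bash
python3 st.py
```

```text
t 6.3167 pos [ 462.4 -221.9   66.2] yaw z -0.4173 F [-1.  -6.8 -2.9] M [-1.129  0.185  0.135] w 13.5 j [-0.68  0.17  1.9  -0.    1.07  1.31] j6 tq -0.023
```

Emit:
carry_out([
  [0,0,0,0.1,0,0],
  [0,0,0,0.1,0,0],
  [0,0,0,0.1,0,0],
  [0,0,0,0.1,0,0],
  [0,0,0,0.1,0,0],
])

```text
clock: 6.73
tool_pos: [462.4, -221.9, 66.3]
orientation: [-0.163, 0.688, -0.164, -0.688]
ft_force: [-1.4, -6.5, -3.0]
gripper_width: 13.4
```

```bash
python3 st.py
```

```text
t 6.7333 pos [ 462.4 -221.9   66.3] yaw z -0.4673 F [-1.4 -6.5 -3. ] M [-1.122  0.166  0.069] w 13.4 j [-0.68  0.17  1.9  -0.    1.07  1.36] j6 tq -0.08
```

Emit:
carry_out([
  [0,0,0,0.1,0,0],
  [0,0,0,0.1,0,0],
  [0,0,0,0.1,0,0],
  [0,0,0,0.1,0,0],
  [0,0,0,0.1,0,0],
])

```text
clock: 7.15
tool_pos: [462.4, -222.0, 66.2]
orientation: [-0.18, 0.684, -0.182, -0.683]
ft_force: [-0.5, -6.8, -4.2]
gripper_width: 13.5
```

```bash
python3 st.py
```

```text
t 7.15 pos [ 462.4 -222.    66.2] yaw z -0.5174 F [-0.5 -6.8 -4.2] M [-1.041  0.128 -0.116] w 13.5 j [-0.68  0.17  1.9  -0.    1.07  1.41] j6 tq -0.167
```

The dip began at about yaw -0.42 to -0.46, so I expect the centre near -0.68. I'll carry on until the torque crosses zero.

Emit:
carry_out([
  [0,0,0,0.1,0,0],
  [0,0,0,0.1,0,0],
  [0,0,0,0.1,0,0],
  [0,0,0,0.1,0,0],
  [0,0,0,0.1,0,0],
])

```text
clock: 7.57
tool_pos: [462.4, -222.0, 66.2]
orientation: [-0.197, 0.679, -0.199, -0.679]
ft_force: [-1.5, -6.8, -3.0]
gripper_width: 13.8
```

```bash
python3 st.py
```

```text
t 7.5667 pos [ 462.4 -222.    66.2] yaw z -0.5676 F [-1.5 -6.8 -3. ] M [-1.089  0.165 -0.094] w 13.8 j [-0.68  0.17  1.9  -0.    1.07  1.46] j6 tq -0.193
```

Emit:
carry_out([
  [0,0,0,0.1,0,0],
  [0,0,0,0.1,0,0],
  [0,0,0,0.1,0,0],
  [0,0,0,0.1,0,0],
  [0,0,0,0.1,0,0],
])

```text
clock: 7.98
tool_pos: [462.3, -222.0, 66.2]
orientation: [-0.214, 0.674, -0.216, -0.673]
ft_force: [-1.6, -5.1, -2.5]
gripper_width: 13.8
```

```bash
python3 st.py
```

```text
t 7.9833 pos [ 462.3 -222.    66.2] yaw z -0.6181 F [-1.6 -5.1 -2.5] M [-1.058  0.127 -0.13 ] w 13.8 j [-0.68  0.17  1.9  -0.    1.07  1.51] j6 tq -0.297
```

Emit:
carry_out([
  [0,0,0,0.1,0,0],
  [0,0,0,0.1,0,0],
  [0,0,0,0.1,0,0],
  [0,0,0,0.1,0,0],
])

```text
clock: 8.32
tool_pos: [462.3, -222.0, 66.2]
orientation: [-0.228, 0.669, -0.229, -0.669]
ft_force: [-1.4, -6.6, -3.2]
gripper_width: 13.8
```

```bash
python3 st.py
```

```text
t 8.3167 pos [ 462.3 -222.    66.2] yaw z -0.658 F [-1.4 -6.6 -3.2] M [-1.141  0.211 -0.146] w 13.8 j [-0.68  0.17  1.9  -0.    1.07  1.55] j6 tq -0.269
```

Emit:
carry_out([
  [0,0,0,0.1,0,0],
  [0,0,0,0.1,0,0],
  [0,0,0,0.1,0,0],
])

```text
clock: 8.57
tool_pos: [462.3, -222.0, 66.2]
orientation: [-0.238, 0.666, -0.239, -0.665]
ft_force: [-1.5, -6.6, -2.6]
gripper_width: 13.7
```

```bash
python3 st.py
```

```text
t 8.5667 pos [ 462.3 -222.    66.2] yaw z -0.688 F [-1.5 -6.6 -2.6] M [-1.038  0.161 -0.136] w 13.7 j [-0.68  0.17  1.9  -0.    1.07  1.58] j6 tq -0.272
```

Emit:
carry_out([
  [0,0,0,0.1,0,0],
  [0,0,0,0.1,0,0],
  [0,0,0,0.1,0,0],
])

```text
clock: 8.82
tool_pos: [462.3, -222.0, 66.3]
orientation: [-0.248, 0.662, -0.249, -0.662]
ft_force: [-1.8, -6.7, -3.0]
gripper_width: 14.0
```

```bash
python3 st.py
```

```text
t 8.8167 pos [ 462.3 -222.    66.3] yaw z -0.718 F [-1.8 -6.7 -3. ] M [-1.079  0.182 -0.142] w 14.0 j [-0.68  0.17  1.9  -0.    1.07  1.61] j6 tq -0.275
```

Emit:
carry_out([
  [0,0,0,0.1,0,0],
  [0,0,0,0.1,0,0],
  [0,0,0,0.1,0,0],
])

```text
clock: 9.07
tool_pos: [462.3, -222.1, 66.2]
orientation: [-0.258, 0.658, -0.259, -0.658]
ft_force: [-2.1, -7.0, -2.1]
gripper_width: 13.8
```

```bash
python3 st.py
```

```text
t 9.0667 pos [ 462.3 -222.1   66.2] yaw z -0.7479 F [-2.1 -7.  -2.1] M [-1.109  0.148 -0.115] w 13.8 j [-0.68  0.17  1.9  -0.    1.07  1.64] j6 tq -0.267
```

Emit:
carry_out([
  [0,0,0,0.1,0,0],
  [0,0,0,0.1,0,0],
  [0,0,0,0.1,0,0],
])

```text
clock: 9.32
tool_pos: [462.3, -222.1, 66.2]
orientation: [-0.267, 0.655, -0.269, -0.654]
ft_force: [-0.9, -5.8, -3.4]
gripper_width: 13.6
```

```bash
python3 st.py
```

```text
t 9.3167 pos [ 462.3 -222.1   66.2] yaw z -0.7772 F [-0.9 -5.8 -3.4] M [-1.059  0.232  0.277] w 13.6 j [-0.68  0.17  1.9  -0.    1.07  1.67] j6 tq 0.066
```

Torque flipped from -0.12 to +0.28 N m between yaw -0.748 and -0.777, so the centre is about -0.76. That is 0.70 rad of turn, inside the allowed 0.45 to 1.25. I'll step back slightly, let go and lift.

Emit:
carry_out([
  [0,0,0,-0.1,0,0],
  [0,0,0,-0.05,0,0],
  [0,0,0,0,0,0],
  [0,0,0,0,0,0],
])

```text
clock: 9.65
tool_pos: [462.3, -222.1, 66.2]
orientation: [-0.262, 0.657, -0.264, -0.656]
ft_force: [-2.1, -6.9, -2.7]
gripper_width: 13.3
```

```bash
python3 st.py
```

```text
t 9.65 pos [ 462.3 -222.1   66.2] yaw z -0.7624 F [-2.1 -6.9 -2.7] M [-1.094  0.18  -0.08 ] w 13.3 j [-0.68  0.17  1.9  -0.    1.07  1.65] j6 tq -0.122
```

Emit:
carry_out([
  [0,0,0,0,0,0],
  [0,0,0,0,0,0],
  [0,0,0,0,0,0],
  [0,0,0,0,0,0],
  [0,0,0,0,0,0],
], jaw=1)

```text
clock: 10.07
tool_pos: [462.5, -220.5, 66.2]
orientation: [0.263, -0.656, 0.263, 0.656]
ft_force: [0.6, -0.3, -0.5]
gripper_width: 45.2
```

Emit:
carry_out([
  [0,0,0,0,0,0],
  [0,0,0,0,0,0],
  [0,0,0,0,0,0],
  [0,0,0,0,0,0],
  [0,0,0,0,0,0],
])

```text
clock: 10.48
tool_pos: [462.5, -220.8, 66.2]
orientation: [0.263, -0.656, 0.263, 0.656]
ft_force: [-0.1, 0.3, 0.6]
gripper_width: 78.1
```

Emit:
carry_out([
  [-0.3,0,0,0,0,0],
  [-0.6,0,0,0,0,0],
  [-0.8,0,0,0,0,0],
  [-0.8,0,0,0,0,0],
  [-0.5,0,0,0,0,0],
])

```text
clock: 10.9
tool_pos: [463.6, -221.7, 190.8]
orientation: [-0.262, 0.658, -0.263, -0.655]
ft_force: [0.6, 0.5, 0.2]
gripper_width: 92.3
```

Emit:
carry_out([
  [0,0,0,0,0,0],
  [0,0,0,0,0,0],
  [0,0,0,0,0,0],
])

```text
clock: 11.15
tool_pos: [461.9, -220.4, 185.4]
orientation: [0.263, -0.656, 0.263, 0.657]
ft_force: [-0.7, 0.4, -0.2]
gripper_width: 91.8
```

```bash
python3 st.py; python3 - <<'E'
from h import *
import cv2
p,d=bot.capture("wrist");cv2.imwrite("pics/w2.png",p[:,:,::-1]);np.save("pics/w2.npy",d)
E
```

```text
t 11.15 pos [ 461.9 -220.4  185.4] yaw z -0.7622 F [-0.7  0.4 -0.2] M [ 0.118 -0.048 -0.064] w 91.8 j [-0.68  0.02  1.8  -0.    1.32  1.65] j6 tq 0.0
```

View pics/w2.png

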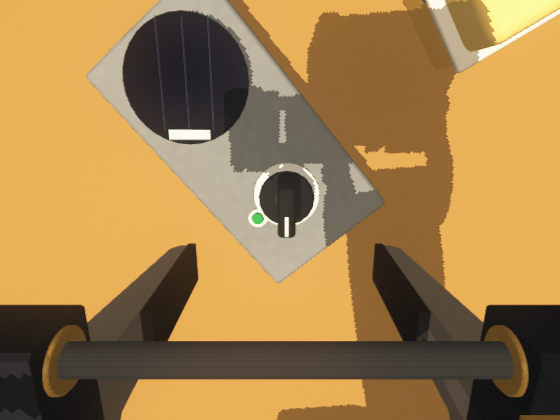

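The bar still points down the picture at (287,225), and the green cap is at (257,218). Next is a check of the pin height and red rim, the bar yaw, and the bystanders from the top camera.

```bash
python3 - <<'E'
from h import *
import cv2
d=np.load("pics/w2.npy");p=cv2.imread("pics/w2.png")
P=np.array([[u,v,*wpt(u,v,d[v,u])] for v in range(160,245) for u in range(240,335) if d[v,u]>0])
b=P[(P[:,4]>88)&(P[:,4]<102)];print("bar",cv2.minAreaRect(b[:,2:4].astype(np.float32)))
l=np.polyfit(b[:,2]-b[:,2].mean(),b[:,3],1);print("yaw",np.arctan(l[0]))
c=np.array([wpt(u,v,d[v,u])[2] for u in range(255,260) for v in range(216,221)]);print("pin z now",np.median(c))
d1=np.load("pics/w1.npy");S=dict(_S);
print("raw depth pin minus flange-ish: now",np.median(d[216:221,255:260]),"before",np.median(d1[187:192,248:253]))
q,dt=bot.capture("top");cv2.imwrite("pics/top1.png",q[:,:,::-1])
a=cv2.imread("pics/top0.png")
im=[cv2.resize(p[190:240,235:295],(400,333),interpolation=cv2.INTER_CUBIC)]
im.append(cv2.resize(cv2.imread("pics/w1.png")[165:215,225:285],(400,333),interpolation=cv2.INTER_CUBIC))
t=np.hstack([x[170:270,90:190] if k==0 else x[180:280,390:490] for x in (a,q[:,:,::-1]) for k in (0,1)])
t=cv2.resize(t,(800,200));cv2.imwrite("pics/chk.png",np.vstack([np.hstack(im),t]))
E
```

```text
bar ((461.9326477050781, -220.72198486328125), (13.889616966247559, 45.12505340576172), 45.95451736450195)
yaw -0.6789296954776269
pin z now 47.321180081707666Traceback (most recent call last):
  File "<stdin>", line 8, in <module>
NameError: name '_S' is not defined
```

```bash
python3 - <<'E'
from h import *
import cv2
p=cv2.imread("pics/w2.png")
q,dt=bot.capture("top");a=cv2.imread("pics/top0.png")
im=[cv2.resize(x,(400,333),interpolation=cv2.INTER_CUBIC) for x in (cv2.imread("pics/w1.png")[165:215,225:285],p[190:240,235:295])]
t=np.hstack([x[170:270,90:190] if k==0 else x[180:280,390:490] for x in (a,q[:,:,::-1]) for k in (0,1)])
cv2.imwrite("pics/chk.png",np.vstack([np.hstack(im),cv2.resize(t,(800,200))]))
E
```

```text
(no output)
```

View pics/chk.png

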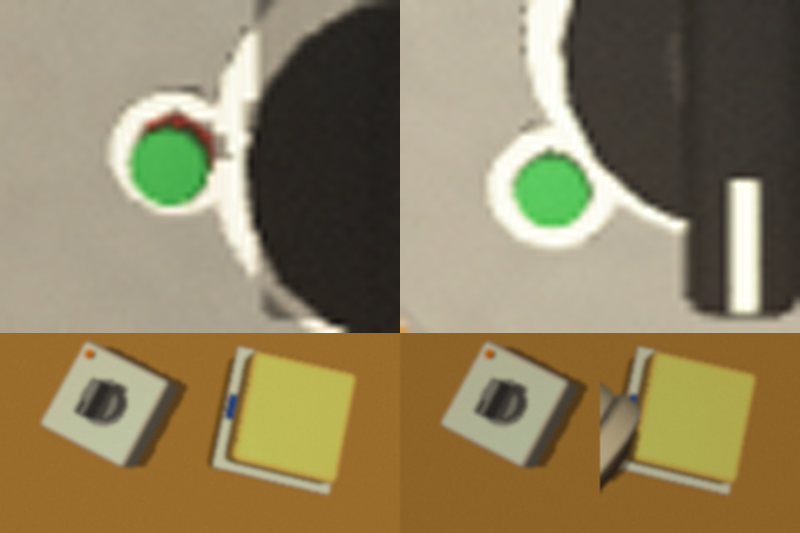

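The red rim showed before (left) and is gone now (right), so the pin is down. The lamp and box look the same, though the arm hides part of the box's left edge in the last view.

```bash
python3 -c "
from rig import bot
print(bot.finish_job())"
```

```text
the job is handed in; nothing more can be done
None
```

The knob is turned to the hidden notch and released there, the index pin is down, and the job is handed in at about 11.3 s on the robot's clock.

- **Feel of the turn:** I gripped the black knob and turned it clockwise. Drag read about +0.12 N m, and the dip began after about 0.4 rad. The torque then flipped from -0.12 to +0.28 N m at about 0.70 rad, which I took as the notch centre. I backed off 0.015 rad, opened the gripper and lifted clear.
- **Pin and knob:** The pin top measured about 47 mm, against 56 mm before, and no red shows. The knob stayed at a yaw of about -0.77, so 0.70 rad of turn.
- **One check that disagreed:** A line fit of the bar gave -0.68 rad. I set it aside because that fit is biased for a wide bar, while the rectangle fit and the flip point agreed at about -0.77 and -0.76.
- **Bystanders:** The lamp knob and the wafer box look unchanged from above, though the arm hid part of the box's left edge in the last picture. The gripper touched nothing at the end, with wrist force at noise level (under 1 N).

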